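# Park the long slide tray in its bay behind the post

### The job

Push the long slide tray across the bench into its bay until its whole length sits home against the back fence. It will not go straight in because a short steel post stands in front of the bay: angle it so that the end nearest the post goes in behind the post, then push the other end round. Only push it, with the fingers' tips or outsides: never pinch or lift it, never ram it against the post, and leave the bottle, the jar and the small carton where they are.

Things in the scene. Friction and masses are not known exactly. Their poses are not given: they have to be found in the camera images.
- tray: long closed slide tray, grey with white lid: box 240 mm long (its y), 44 wide (its x), 36 high, 0.3 to 0.65 kg, loose. Pushed slowly on a long side 100 mm from its middle it turns about a point some 150 mm beyond the middle. Origin: centre of underside. Starts on the robot's side of the bay, up to 0.25 rad off parallel to it, shifted away from the post. Catches on one long side stand 1 mm proud.
- bay: fixed aluminium bay, open to the robot and on top: back fence 294 mm long (along its y), 12 thick, 30 high; at each end a cheek 12 thick, 30 high, reaching 38 mm forward of the fence. 270 mm clear between cheeks. Origin: on the bench, middle of the fence's inner face; x points away from the robot, so the inside is at negative x. Home tray: middle at x = -22 mm, near side 6 mm proud of the cheeks.
- post: fixed upright steel post, 16 mm diameter, 65 mm high, 79 to 85 mm in front of the fence's inner face and 95 to 105 mm left or right of the bay's middle (either can occur). Origin: on the bench, on its axis. At the mirror place is only a flat capped socket, 1.4 mm high, with nothing to strike.
- dropper: small amber glass bottle with a black cap, 34 mm diameter, 65 mm high, loose, behind the bay's fence. Origin: centre of its underside. Leave alone.
- jar: open white ceramic jar, 56 mm diameter, 60 mm high, loose, behind the bay's fence. Origin: centre of its underside. Leave alone.
- mailer: small flat cardboard carton, 85 mm long (its y axis), 32 mm wide, 18 mm high, loose, on the bench 100 to 130 mm in front of the post (robot side), pointing roughly at it. Origin: centre of its underside. Leave alone.
Mind the look-alikes: they are no part of the job. What is shaped like the tray but green or orange is not meant.

How it is judged:
By the outcome, as a careful person would: the job done as asked, in the order asked, and still so for the second after the job is handed in, with the robot touching nothing.
It also fails if it takes over 64 s, if anything falls off the work surface, if the arm or the gripper's body presses on something with over 40 N, if the wrist force passes 120 N, or if a joint passes its speed limit or range.

### The arm

A 7-joint arm with a two-finger parallel gripper is mounted at the origin on the work surface. World frame = base frame: x ahead of the robot, y to its left, z up, the work surface at z = 0. Lengths are in m, angles in rad, forces in N, time in s.
With the tool pointing down it reaches from about 0.425 to 0.925 m from the base axis. Payload 6.8 kg.
Tool frame: the origin (TCP) lies at the centre of the arm's flange, where the gripper is bolted on; the fingertips stand 173 mm ahead of it and the grasp point (between the pads) lies 155 mm ahead of it (r.hold_point_z is the distance from the TCP to the grasp point, in m); z points along the fingers, x is the direction in which the jaws open and shut, and the axes are right-handed (so a half turn about z gives the same grasp; the last joint's range is limited). The gripper opens to 85 mm and grips with 20 to 120 N. Pads are 22 mm wide; open, the fingers measure 114 mm over their backs; the gripper's body (76 mm by 85 mm) begins 54 mm behind the grasp point. The pads swing forward as they close: fully open they stand 13 mm farther back than shut.
Start: joints at [1.186, 0.477, 0.022, 1.555, -0.011, 1.109, -0.083], TCP at [0.184, -0.649, 0.405] pointing down, gripper open.
Joint ranges: [-2.96, 2.96], [-0.34, 2.1], [-1.41, 1.46], [0.24, 2.44], [-1.37, 4.51], [0.17, 1.92], [-2.96, 2.96]. Speed limits (rad/s): [2.39, 2.39, 3.14, 3.14, 3.14, 3.14, 3.14].

### API

Orientations are given as a rotation vector (axis times angle).
In Python, from bench import r gives the robot as it stands.
- The arm moves only by the tool apply_moves, never from a script. Its arguments are lists of equal length, an entry for each row: "dp": the shift along the tool's x, y, z scaled (see below), a list of three; "twist": the turn, a rotation vector about the tool's x, y, z scaled (see below), a list of three; "jaw": the closure in counts, from 0 (fully open) to 255 (shut). In form: {"dp": [[x, y, z], ...], "twist": [[rx, ry, rz], ...], "jaw": [jaw, ...]}. A call has 1 to 20 rows; each row shifts and turns the pose as measured when the row begins, along the tool's axes as they then stand; what a row does not reach is not made up. The controller multiplies each number of a shift by 12 cm and each number of a turn by 120 degrees. A row lasts 1/10 s, in which the tool goes at most 50 mm and 8.59 degrees, less where a joint would pass 70% of its speed; a pose out of reach is approached as far as the arm can. A call with a number of a shift or a turn outside -1 to 1 is refused whole. A call with a gripper value outside its range is refused whole. The fingers move at their own pace and stop on an object; "grip_force" is the grip in N (left out, the last holds). Time passes only in rows, so rows that do not move let the fingers close. It gives the time, the measured TCP pose, the force and the opening at its end, in the units of the state.
- r.get_obs(): the state, without advancing time (a new reading comes with each control period).
- r.grab_frame(name): name is "scene" or "side" or "wrist"; returns a dict with "color" (480x640x3 uint8, red, green, blue), "z_map" (480x640 float32, m along the optical axis (not along the pixel's ray), 0 where there is no reading), "intrinsics" (3x3 intrinsics, pixels), "dist_coeffs" ([k1, k2, p1, p2, k3] as OpenCV has them; the pictures are not rectified), "R" (3x3) and "t" (3): a world point X has camera coordinates R X + t; the wrist camera has in their place "hand_eye" (4x4, takes a point from camera to tool coordinates, whose origin is the TCP and whose axes are the tool frame's). Camera axes: x right, y down, z forward; pixel columns grow to the right and rows downward; lengths in m; the calibration is good to about 2 mm. A picture is of the moment at which its call begins: read the wrist's pose just before it.
- r.hand_in(): hands the job in, once; it reports no verdict.
The state is a dict: "clock": time; "joints": joint angles; "qvel": joint speeds; "tau": joint torques, N m; "tcp_pos": TCP position; "orientation": TCP orientation; "contact_force": force on the tool from outside, world axes, zero at the start; "moment": the same for the moment, N m; "grip_width": finger opening in m.
Only numpy, scipy, OpenCV 4.12 (cv2) and the standard library are available. Lean on these libraries where they do the work, as an engineer would, in place of code of your own. Each camera call takes 0.05 s, during which the arm holds its last target.

## Working session

There is one attempt and no reset: what is moved stays moved. The work goes in short steps, Python scripts to look and compute and a tool call to move; the robot and the scene stay as the last step left them, time stands still between calls to the robot, and variables do not carry over. Pictures are saved under pics/ and viewed, and the job is handed in when it is done.

Besides the shell and the picture viewer there is one more tool, called after "Request:" by a JSON object that holds its "method" and its "body". apply_moves: Moves the arm, as the interface text tells. Shifts and turns lie within -1 to 1; 1 stands for 12 cm of shift or 120 degrees of turn. Its arguments: {"type":"object","properties":{"dp":{"type":"array"},"twist":{"type":"array"},"jaw":{"type":"array"},"grip_force":{"type":"number"}},"required":["dp","twist","jaw"]}

```bash
ls; mkdir -p pics; python3 - <<'E'
from bench import r
import cv2,numpy as np,pickle
o=r.get_obs();print(o)
for n in("scene","side"):
    f=r.grab_frame(n);pickle.dump(f,open(f"{n}0.pkl","wb"))
    cv2.imwrite(f"pics/{n}0.png",f["color"][:,:,::-1])
    print(n,f["intrinsics"],f["dist_coeffs"],-f["R"].T@f["t"],f["R"])
E
```

```text
pics
{'clock': 0.0, 'joints': array([ 1.18587921,  0.47781173,  0.02236236,  1.55646146, -0.01148163,
        1.10932572, -0.0831018 ]), 'qvel': array([-0.00122133,  0.00019979, -0.00124699, -0.0013536 , -0.00170758,
        0.00111358,  0.00028386]), 'tau': array([ 1.73452790e-04, -5.96455872e+01,  1.60830840e+00, -2.81193709e+01,
        1.24768488e-02,  9.39875812e-03,  9.05723027e-06]), 'tcp_pos': array([ 0.18439082, -0.64903353,  0.40371385]), 'orientation': array([-2.50589666e+00,  1.89310215e+00,  2.50169066e-03]), 'contact_force': array([-0.29317761, -0.5737493 ,  0.86376277]), 'moment': array([ 0.06294143,  0.0237573 , -0.02394408]), 'grip_width': 0.08550893905355113}
scene [[436.85597959   0.         323.37765029]
 [  0.         436.85597959 241.65625343]
 [  0.           0.           1.        ]] [-0.08579586  0.          0.          0.          0.        ] [ 1.08123851 -0.06552909  0.590248  ] [[-0.16811014  0.98559051  0.01871703]
 [ 0.72107768  0.13589493 -0.67939646]
 [-0.67215025 -0.100717   -0.73353263]]
side [[543.57933744   0.         318.59953078]
 [  0.         543.57933744 240.10039131]
 [  0.           0.           1.        ]] [0.03435973 0.         0.         0.         0.        ] [0.21549043 0.33177816 0.73741362] [[-7.96023853e-01 -6.05265222e-01  1.91178206e-04]
 [-4.59791969e-01  6.04496998e-01 -6.50518812e-01]
 [ 3.93620847e-01 -5.17916393e-01 -7.59490117e-01]]
```

View pics/scene0.png

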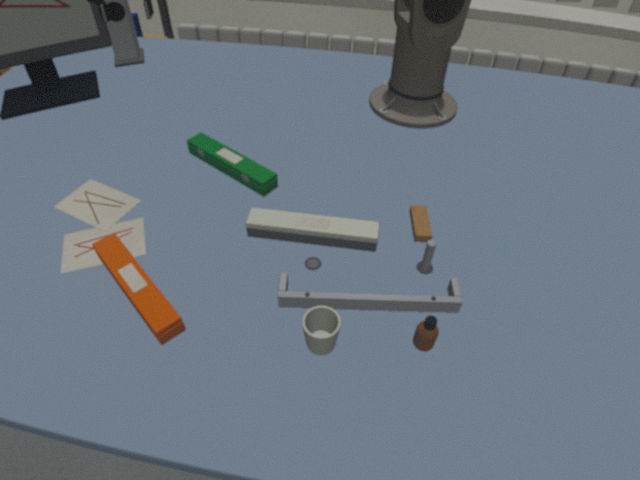

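View pics/side0.png

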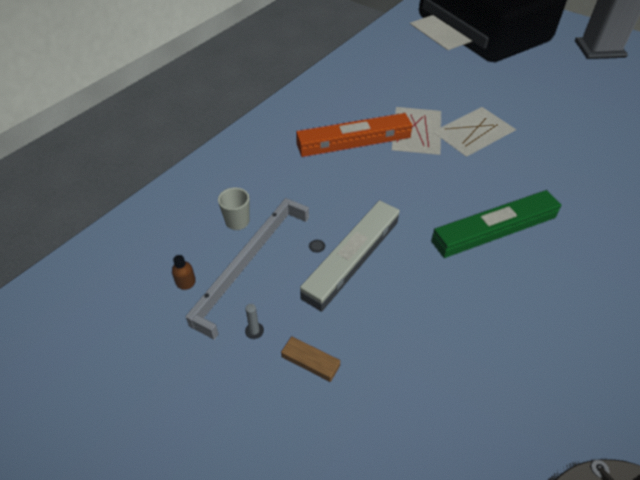

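The tray is the grey-white box (scene ≈ 248–378, 212–245). The post is at scene (428,258), on the +y side, and the socket is at (313,263). The green and orange trays are decoys. Next I'll measure.

```bash
cat > h.py <<'E'
import cv2,numpy as np,pickle
def ray(f,uv):
    p=cv2.undistortPoints(np.array(uv,float).reshape(-1,1,2),f["intrinsics"],f["dist_coeffs"]).reshape(-1,2)
    d=np.c_[p,np.ones(len(p))]@f["R"]
    return -f["R"].T@f["t"],d
def onplane(f,uv,z):
    c,d=ray(f,uv); s=(z-c[2])/d[:,2]; return c+d*s[:,None]
def cloud(f):
    z=f["z_map"];v,u=np.nonzero(z>0)
    p=cv2.undistortPoints(np.c_[u,v].astype(float).reshape(-1,1,2),f["intrinsics"],f["dist_coeffs"]).reshape(-1,2)
    X=(np.c_[p,np.ones(len(p))]*z[v,u][:,None]-f["t"])@f["R"]
    return u,v,X
def twoview(f,a,g,b):
    c1,d1=ray(f,[a]);c2,d2=ray(g,[b]);d1=d1[0]/np.linalg.norm(d1);d2=d2[0]/np.linalg.norm(d2)
    s=np.linalg.lstsq(np.c_[d1,-d2],c2-c1,rcond=None)[0]
    p,q=c1+d1*s[0],c2+d2*s[1];return (p+q)/2,np.linalg.norm(p-q)
E
python3 - <<'E'
from h import *
for n,(x0,x1,y0,y1) in dict(scene=(240,480,190,370),side=(170,410,180,390)).items():
    f=pickle.load(open(n+"0.pkl","rb"))
    c=f["color"][y0:y1,x0:x1,::-1]
    c=cv2.resize(c,(720,int(720*(y1-y0)/(x1-x0))) if n=="scene" else (672,588),interpolation=cv2.INTER_CUBIC)
    cv2.imwrite(f"pics/{n}0z.png",np.clip(c*1.3,0,255).astype(np.uint8))
    u,v,X=cloud(f)
    m=(X[:,0]>.3)&(X[:,0]<.95)&(abs(X[:,1])<.45)
    print(n,len(u),np.percentile(X[m,2],[1,5,50,90,95,99]))
    # top-down map 1px=1mm: x up from .4-.9, y -.35..+.35
    H=np.zeros((500,700),np.float32)
    mm=m&(X[:,0]>.4)&(X[:,0]<.9)&(abs(X[:,1])<.35)
    i=((.9-X[mm,0])*1000).astype(int);j=((.35-X[mm,1])*1000).astype(int)
    np.maximum.at(H,(i.clip(0,499),j.clip(0,699)),X[mm,2])
    H=cv2.dilate(H,np.ones((3,3)))
    cv2.imwrite(f"pics/{n}0h.png",(H/.07*255).clip(0,255).astype(np.uint8))
E
```

```text
scene 306005 [-0.00457027 -0.00379636 -0.00194611  0.00056868  0.02843297  0.03565491]
side 305914 [-0.00347009 -0.00254038 -0.0002301   0.0072055   0.03290305  0.03783558]
```

View pics/scene0z.png

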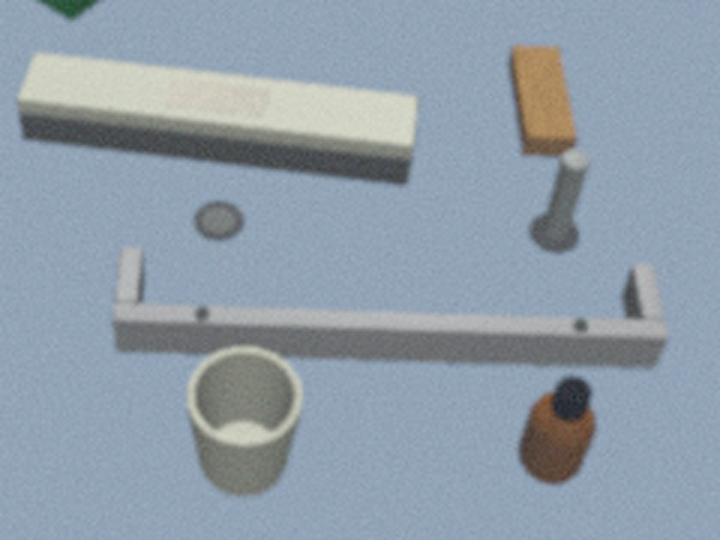

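View pics/side0z.png

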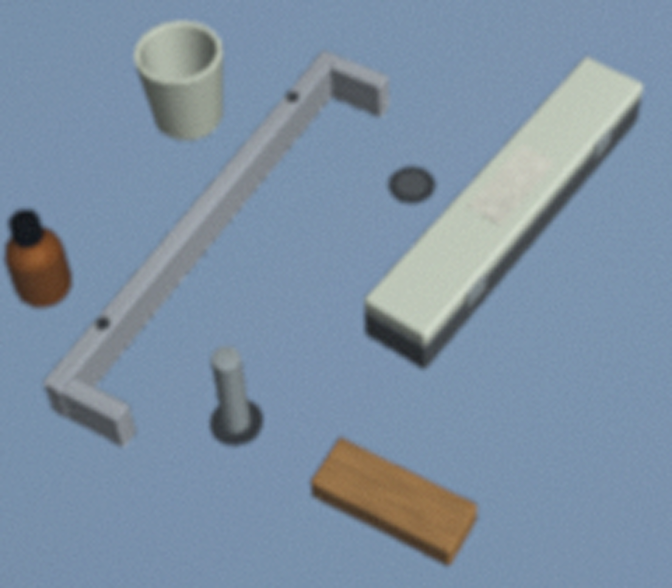

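View pics/side0h.png

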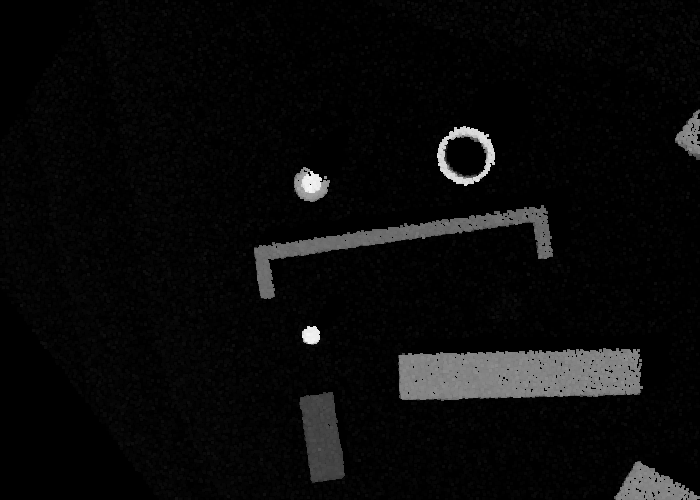

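The height map shows everything clearly. Now I'll fit each object.

```bash
cat > fit.py <<'E'
from h import *
def clus(X,lo,hi,region):
    x0,x1,y0,y1=region
    m=(X[:,2]>lo)&(X[:,2]<hi)&(X[:,0]>x0)&(X[:,0]<x1)&(X[:,1]>y0)&(X[:,1]<y1)
    return X[m]
def biggest(P):
    # connected component on 2mm grid
    g=np.zeros((400,500),np.uint8);i=((P[:,0]-.3)/.002).astype(int).clip(0,399);j=((P[:,1]+.5)/.002).astype(int).clip(0,499)
    g[i,j]=1;g=cv2.morphologyEx(g,cv2.MORPH_CLOSE,np.ones((3,3)));g=cv2.morphologyEx(g,cv2.MORPH_OPEN,np.ones((3,3)))
    n,L,S,_=cv2.connectedComponentsWithStats(g);k=1+S[1:,4].argmax();return P[L[i,j]==k]
def rect(P):
    (cx,cy),(w,h),a=cv2.minAreaRect((P[:,:2]*1000).astype(np.float32))
    if w<h: w,h,a=h,w,a+90
    a=(a-90+90)%180-90   # long-axis angle rel. to world y (positive ccw)
    return np.round([cx,cy,w,h,a],1)
E
python3 - <<'E'
from fit import *
for n in("scene","side"):
    f=pickle.load(open(n+"0.pkl","rb"));u,v,X=cloud(f)
    R=(.4,.9,-.35,.35)
    b=(X[:,2]<.012)&(X[:,0]>.5)&(X[:,0]<.8)&(abs(X[:,1])<.25);X[:,2]-=np.median(X[b,2])
    print(n,"bench off",np.median(X[b,2]))
    T=biggest(clus(X,.031,.042,(.45,.6,-.33,-.02)));print("tray",rect(T),np.median(T[:,2]))
    M=biggest(clus(X,.012,.024,(.4,.53,-.0,.1)));print("mailer",rect(M),np.median(M[:,2]))
    P=clus(X,.058,.072,(.52,.62,0,.1));print("post top",P.mean(0)*1000,len(P),np.ptp(P,axis=0))
    F=biggest(clus(X,.025,.035,(.6,.72,-.23,.13)));print("bay",rect(F),np.median(F[:,2]))
    for nm,rg in dict(drop=(.68,.76,0,.08),jar=(.7,.8,-.17,-.05)).items():
        Q=clus(X,.05,.08,rg);print(nm,Q.mean(0)*1000,len(Q))
    # fence line: fit on middle section of top
    Fm=F[(F[:,1]>-.16)&(F[:,1]<.05)]
    p=np.polyfit(Fm[:,1],Fm[:,0],1);q=Fm[:,0]-np.polyval(p,Fm[:,1]);print("fence line",p,np.degrees(np.arctan(p[0])),np.percentile(q,[2,98]))
E
```

```text
scene bench off 0.0
tray [ 528.2 -169.8  239.4   45.5    1.3] 0.03596678043504534
mailer [464.7  27.7  87.7  30.7 -82.6] 0.017765984600657952
post top [568.63172001  37.86952677  63.40050825] 75 [0.01569385 0.01467711 0.00860653]
bay [650.8 -52.6 294.1  52.2   8.2] 0.029579460694419503
drop [722.10219297  37.93842892  61.77399857] 150
jar [ 746.44845028 -115.85205629   57.27100291] 501
fence line [-0.13895831  0.66317567] -7.911064831548875 [-0.00710873  0.00542939]
side bench off 0.0
tray [ 525.6 -170.4  241.    45.5    1.3] 0.035808790229658605
mailer [463.   27.6  85.3  33.  -81.4] 0.017752449179392428
post top [564.21135297  39.13702417  63.93668937] 95 [0.01490551 0.01518113 0.00982979]
bay [648.2 -53.5 294.3  51.4   8.2] 0.02946318461177063
drop [715.06060984  39.32400132  61.1799256 ] 135
jar [ 745.30992334 -116.0721287    56.62329404] 352
fence line [-0.14293556  0.65879762] -8.134505238646405 [-0.00550464  0.00683424]
```

Request:
{"method": "apply_moves", "body": {"dp": [[-0.2,-0.313,0],[-0.2,-0.313,0],[-0.2,-0.313,0],[-0.2,-0.313,0],[-0.2,-0.313,0],[-0.2,-0.313,0],[-0.2,-0.313,0],[-0.2,-0.313,0],[-0.2,-0.313,0],[-0.374,-0.107,0],[-0.374,-0.107,0],[-0.374,-0.107,0],[-0.374,-0.107,0],[-0.374,-0.107,0],[-0.374,-0.107,0],[0,0,0],[0,0,0]], "twist": [[0,0,0],[0,0,0],[0,0,0],[0,0,0],[0,0,0],[0,0,0],[0,0,0],[0,0,0],[0,0,0],[0,0,0],[0,0,0],[0,0,0],[0,0,0],[0,0,0],[0,0,0],[0,0,0.06],[0,0,0.06]], "jaw": [255,255,255,255,255,255,255,255,255,255,255,255,255,255,255,255,255], "grip_force": 40}}

```text
clock: 1.8
tcp_pos: [0.4593, -0.0451, 0.398]
orientation: [2.24, -2.2, -0.015]
contact_force: [0.1, -1.2, 0.2]
grip_width: 0.0002
```

```bash
cat > w.py <<'E'
from h import *
from scipy.spatial.transform import Rotation as Ro
O=np.array([.6624,-.0512]);A=np.radians(8.1);BX=np.array([np.cos(A),np.sin(A)]);BY=np.array([-BX[1],BX[0]])
def b2w(x,y): return O+(x*BX+y*BY)/1000
def w2b(p): d=(np.array(p)[:2]-O)*1000;return np.array([d@BX,d@BY])
def st(r):
    o=r.get_obs();M=Ro.from_rotvec(o["orientation"]).as_matrix()
    print("t",round(o["clock"],2),"tcp",o["tcp_pos"].round(4),"bay",w2b(o["tcp_pos"]).round(1),"xyaw",np.degrees(np.arctan2(M[1,0],M[0,0])).round(2),"zax",M[:,2].round(4),"F",o["contact_force"].round(1),"w",round(o["grip_width"],4),"q7",o["joints"][6].round(2))
    return o,M
def go(r,tgt,yaw=None):
    o,M=st(r);d=np.array(tgt)-o["tcp_pos"];t=M.T@d
    print("delta world",d.round(4),"tool m",t.round(4),"units",(t/.12).round(3))
    if yaw is not None:
        T=Ro.from_euler('z',yaw,degrees=True).as_matrix()@np.diag([1,-1,-1.])
        rv=Ro.from_matrix(M.T@T).as_rotvec();print("twist deg",np.degrees(rv).round(2),"units",(np.degrees(rv)/120).round(4))
E
python3 - <<'E'
from bench import r
from w import *
go(r,[.46,-.071,.19],-88.7)
E
```

```text
t 1.8 tcp [ 0.4593 -0.0451  0.398 ] bay [-200.2   34.6] xyaw -88.97 zax [-0.0083  0.0053 -1.    ] F [ 0.1 -1.2  0.2] w 0.0002 q7 -1.64
delta world [ 0.0007 -0.0259 -0.208 ] tool m [ 0.027  -0.0019  0.2079] units [ 0.225 -0.016  1.732]
twist deg [ 0.47  0.31 -0.27] units [ 0.0039  0.0026 -0.0022]
```

Request:
{"method": "apply_moves", "body": {"dp": [[0.225,-0.016,0.1],[0,0,0.33],[0,0,0.33],[0,0,0.33],[0,0,0.33],[0,0,0.3]], "twist": [[0.004,0.0026,-0.002],[0,0,0],[0,0,0],[0,0,0],[0,0,0],[0,0,0]], "jaw": [255,255,255,255,255,255]}}

```text
clock: 2.4
tcp_pos: [0.4657, -0.0717, 0.1902]
orientation: [-2.237, 2.191, -0.019]
contact_force: [0.3, -1.4, 0.7]
grip_width: -0.0004
```

```bash
python3 - <<'E'
from bench import r
from w import *
go(r,[.46,-.071,.188],-88.7)
f=r.grab_frame("side");cv2.imwrite("pics/side1.png",f["color"][:,:,::-1])
pickle.dump(f,open("side1.pkl","wb"))
E
```

```text
t 2.4 tcp [ 0.4657 -0.0717  0.1902] bay [-197.7    7.4] xyaw -88.81 zax [ 0.0152 -0.0014 -0.9999] F [ 0.3 -1.4  0.7] w -0.0004 q7 -1.74
delta world [-0.0057  0.0007 -0.0022] tool m [-0.0008  0.0057  0.0021] units [-0.007  0.047  0.018]
twist deg [-0.87 -0.1  -0.11] units [-0.0073 -0.0008 -0.0009]
```

View pics/side1.png

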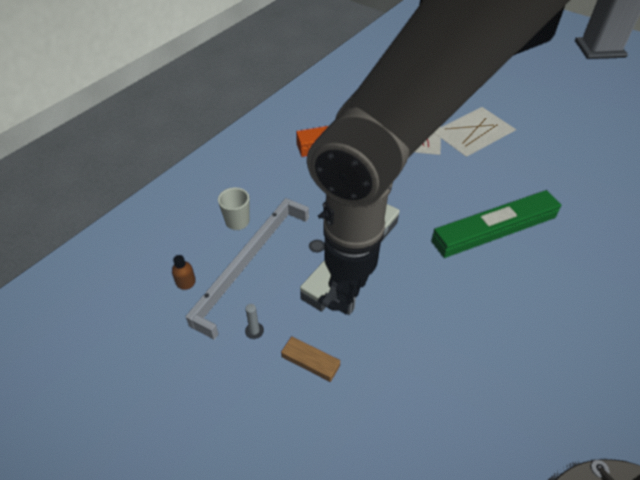

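Request:
{"method": "apply_moves", "body": {"dp": [[0,-0.04,0.01],[0,-0.042,0.008],[0,-0.042,0],[0,-0.042,0],[0,-0.042,0],[0,-0.042,0],[0,-0.042,0],[0,-0.042,0],[0,-0.042,0],[0,-0.042,0],[0,-0.042,0]], "twist": [[-0.0073,0,0],[0,0,0],[0,0,0],[0,0,0],[0,0,0],[0,0,0],[0,0,0],[0,0,0],[0,0,0],[0,0,0],[0,0,0]], "jaw": [255,255,255,255,255,255,255,255,255,255,255]}}

```text
clock: 3.55
tcp_pos: [0.5237, -0.0701, 0.1878]
orientation: [2.24, -2.193, -0.008]
contact_force: [-2.3, -0.9, 2.3]
grip_width: -0.0002
```

```bash
cat > look.py <<'E'
import sys
from bench import r
from w import *
from fit import *
def tray(save=None,views=("scene","side")):
    for n in views:
        f=r.grab_frame(n);u,v,X=cloud(f)
        if save: cv2.imwrite(f"pics/{save}_{n}.png",f["color"][:,:,::-1]);pickle.dump(f,open(f"{save}_{n}.pkl","wb"))
        b=(X[:,2]<.012)&(X[:,0]>.5)&(X[:,0]<.8)&(abs(X[:,1])<.25);X[:,2]-=np.median(X[b,2])
        c=f["color"][v,u].astype(int)
        m=(X[:,2]>.031)&(X[:,2]<.041)&(c.min(1)>90)&(X[:,0]>.43)&(X[:,0]<.72)&(X[:,1]>-.34)&(X[:,1]<.13)
        try:
            T=biggest(X[m]);R=rect(T);print(n,len(T),"tray world",R,"bay",w2b(R[:2]/1000).round(1),"relyaw",round(R[4]-8.1,1))
        except Exception as e: print(n,"fail",e)
        m=(X[:,2]>.012)&(X[:,2]<.024)&(X[:,0]>.4)&(X[:,0]<.53)&(X[:,1]>0)&(X[:,1]<.1)
        if m.sum()>200: print("   mailer",rect(biggest(X[m])))
if __name__=="__main__":
    st(r);tray(sys.argv[1])
E
python3 look.py a
```

```text
t 3.55 tcp [ 0.5237 -0.0701  0.1878] bay [-140.     0.8] xyaw -88.8 zax [-0.0082 -0.0015 -1.    ] F [-2.3 -0.9  2.3] w -0.0002 q7 -1.73
scene 2484 tray world [ 538.5 -171.1  239.7   49.3   -9.4] bay [-139.6 -101.2] relyaw -17.5
   mailer [465.2  28.2  85.6  30.5 -82. ]
side 1443 tray world [ 530.9 -214.6  155.7   45.1  -10.2] bay [-153.2 -143.2] relyaw -18.3
   mailer [462.7  27.5  84.9  33.  -81.6]
```

View pics/a_scene.png

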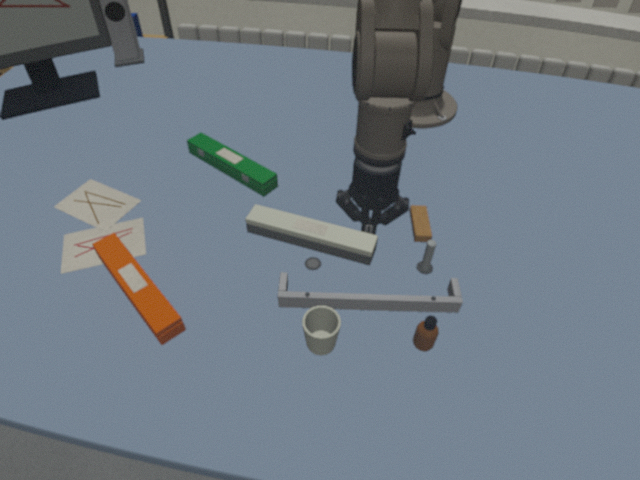

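Request:
{"method": "apply_moves", "body": {"dp": [[0,0.22,0],[0,0.2,0],[0.375,0,0],[0.375,0,0],[0,0,0],[0,0,0],[0,0,0.05],[0,0,0.05]], "twist": [[0.004,0,0],[0,0,0],[0,0,0],[0,0,0],[0,0,0.046],[0,0,0.046],[0,0,0],[0,0,0]], "jaw": [255,255,255,255,0,0,0,0]}}

```text
clock: 4.45
tcp_pos: [0.479, -0.1653, 0.177]
orientation: [-2.012, 2.397, -0.02]
contact_force: [-0.0, -0.6, 0.4]
grip_width: 0.0581
```

```bash
python3 look.py b; python3 -c "
from bench import r
from w import *
go(r,[.471,-.1597,.176],-99.8)"
```

```text
t 4.45 tcp [ 0.479  -0.1653  0.177 ] bay [-197.7  -87.1] xyaw -99.98 zax [ 0.0172 -0.0022 -0.9998] F [-0.  -0.6  0.4] w 0.0581 q7 -1.7
scene 2488 tray world [ 540.7 -171.3  239.2   45.6  -10. ] bay [-137.4 -101.8] relyaw -18.1
   mailer [465.1  27.9  87.2  30.8 -82.2]
side 1649 tray world [ 545.4 -131.   156.6   45.2   -9.9] bay [-127.1  -62.5] relyaw -18.0
   mailer [462.8  27.4  85.4  33.5 -81.4]
t 4.55 tcp [ 0.4786 -0.1648  0.1764] bay [-198.   -86.6] xyaw -99.97 zax [ 0.0151 -0.0014 -0.9999] F [-0.3  0.  -0.4] w 0.0721 q7 -1.7
delta world [-0.0076  0.0051 -0.0004] tool m [-0.0037  0.0084  0.0002] units [-0.031  0.07   0.002]
twist deg [-0.87  0.07 -0.17] units [-0.0072  0.0006 -0.0014]
```

Request:
{"method": "apply_moves", "body": {"dp": [[-0.03,-0.04,0],[0,-0.042,0],[0,-0.042,0],[0,-0.042,0],[0,-0.042,0],[0,-0.042,0],[0,-0.042,0],[0,-0.042,0],[0,-0.042,0]], "twist": [[-0.006,0,0],[0,0,0],[0,0,0],[0,0,0],[0,0,0],[0,0,0],[0,0,0],[0,0,0],[0,0,0]], "jaw": [0,0,0,0,0,0,0,0,0]}}

```text
clock: 5.45
tcp_pos: [0.5235, -0.1671, 0.1752]
orientation: [2.022, -2.396, -0.015]
contact_force: [-4.6, 1.3, 4.8]
grip_width: 0.0853
```

```bash
python3 look.py c
```

```text
t 5.45 tcp [ 0.5235 -0.1671  0.1752] bay [-153.8  -95.2] xyaw -99.66 zax [-0.0111  0.0032 -0.9999] F [-4.6  1.3  4.8] w 0.0853 q7 -1.7
scene 2573 tray world [ 553.6 -174.2  240.1   47.9   -9.3] bay [-125.  -106.4] relyaw -17.4
   mailer [464.9  28.1  84.6  30.8 -81.9]
side 859 tray world [566.5 -95.2  78.6  45.6 -10.9] bay [-101.1  -30. ] relyaw -19.0
   mailer [463.   27.3  85.   33.2 -81.3]
```

View pics/c_side.png

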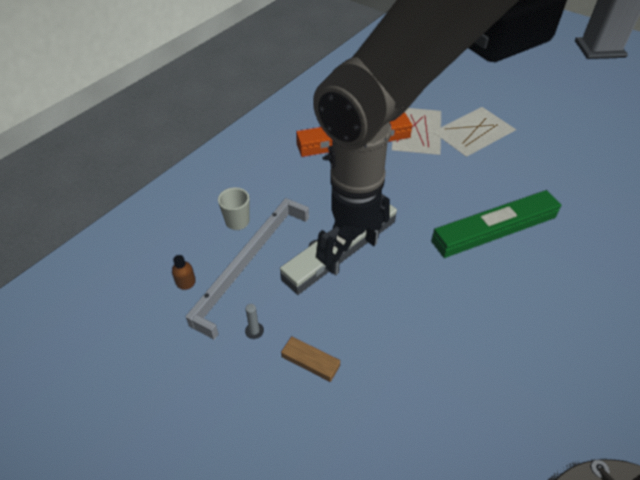

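Request:
{"method": "apply_moves", "body": {"dp": [[0,-0.042,0],[0,-0.042,0],[0,-0.042,0],[0,-0.01,0],[0,0.15,0]], "twist": [[0,0,0],[0,0,0],[0,0,0],[0,0,0],[0,0,0]], "jaw": [0,0,0,0,0]}}

```text
clock: 6.05
tcp_pos: [0.522, -0.167, 0.175]
orientation: [2.021, -2.395, -0.018]
contact_force: [-0.3, -0.1, 1.2]
grip_width: 0.0853
```

```bash
python3 look.py d
```

```text
t 6.05 tcp [ 0.522 -0.167  0.175] bay [-155.3  -94.9] xyaw -99.68 zax [-0.0139  0.0036 -0.9999] F [-0.3 -0.1  1.2] w 0.0853 q7 -1.7
scene 2644 tray world [ 567.3 -176.7  239.8   45.9   -9.7] bay [-111.8 -110.8] relyaw -17.8
   mailer [464.4  27.7  86.7  30.9 -81.8]
side 1172 tray world [ 574.1 -128.   140.    45.4   -9.1] bay [-98.2 -63.6] relyaw -17.2
   mailer [462.8  27.3  85.2  32.8 -81.7]
```

Request:
{"method": "apply_moves", "body": {"dp": [[0,-0.042,0],[0,-0.042,0],[0,-0.042,0],[0,-0.04,0],[0,0.2,0],[0,0.2,0],[0,0,0]], "twist": [[0.006,0,0],[0,0,0],[0,0,0],[0,0,0],[0,0,0],[0,0,0],[0,0,0]], "jaw": [0,0,0,0,0,0,0]}}

```text
clock: 6.85
tcp_pos: [0.4962, -0.1627, 0.1749]
orientation: [-2.026, 2.401, 0.002]
contact_force: [-0.6, 0.2, -0.3]
grip_width: 0.0854
```

```bash
python3 look.py e
```

```text
t 6.85 tcp [ 0.4962 -0.1627  0.1749] bay [-180.3  -87. ] xyaw -99.69 zax [-6.0e-04  1.1e-03 -1.0e+00] F [-0.6  0.2 -0.3] w 0.0854 q7 -1.7
scene 2681 tray world [ 574.  -178.   240.    46.3   -9.6] bay [-105.4 -113.1] relyaw -17.7
   mailer [465.5  28.1  85.9  30.6 -82.1]
side 1725 tray world [ 578.9 -138.6  158.3   45.9   -9.4] bay [-95.  -74.8] relyaw -17.5
   mailer [462.9  27.5  85.   33.3 -81.4]
```

Request:
{"method": "apply_moves", "body": {"dp": [[0,0,-0.25],[0,0,-0.25],[0.348,-0.163,0],[0.348,-0.163,0],[0.348,-0.163,0],[0.348,-0.163,0],[0,0,0],[0,0,0],[0,0,0],[0,0,0],[0,0,0],[0,0,0],[0,0,0],[0,0,0],[0,0,0],[0,0,0],[0,0,0]], "twist": [[0,0,0],[0,0,0],[0,0,0],[0,0,0],[0,0,0],[0,0,0],[0,0,-0.0683],[0,0,-0.0683],[0,0,-0.0683],[0,0,-0.0683],[0,0,-0.0683],[0,0,-0.0683],[0,0,-0.0683],[0,0,-0.0683],[0,0,-0.0683],[0,0,-0.0683],[0,0,-0.0683]], "jaw": [0,0,0,0,220,220,220,220,220,220,220,220,220,220,220,220,220]}}

```text
clock: 8.65
tcp_pos: [0.5724, -0.3573, 0.2439]
orientation: [3.13, -0.164, 0.057]
contact_force: [-0.4, -0.7, -0.3]
grip_width: 0.0113
```

```bash
python3 look.py f; python3 -c "
from bench import r
from w import *
go(r,[.545,-.341,.186],-9.6)"
```

```text
t 8.65 tcp [ 0.5724 -0.3573  0.2439] bay [-132.2 -290.3] xyaw -5.99 zax [ 0.0357 -0.0089 -0.9993] F [-0.4 -0.7 -0.3] w 0.0113 q7 0.01
scene 2690 tray world [ 573.7 -178.2  240.6   45.9   -9.8] bay [-105.7 -113.2] relyaw -17.9
   mailer [464.7  27.9  87.2  30.8 -81.8]
side 2726 tray world [ 571.3 -178.5  238.5   46.2   -9.7] bay [-108.1 -113.2] relyaw -17.8
   mailer [463.   27.7  85.7  33.1 -80.9]
t 8.75 tcp [ 0.5721 -0.3574  0.2436] bay [-132.5 -290.5] xyaw -6.29 zax [ 0.0355 -0.0083 -0.9993] F [-0.  -0.4  0.3] w 0.0113 q7 0.0
delta world [-0.0271  0.0164 -0.0576] tool m [-0.0308 -0.0136  0.0565] units [-0.257 -0.114  0.471]
twist deg [ 0.19 -2.08  3.31] units [ 0.0016 -0.0174  0.0276]
```

View pics/f_scene.png

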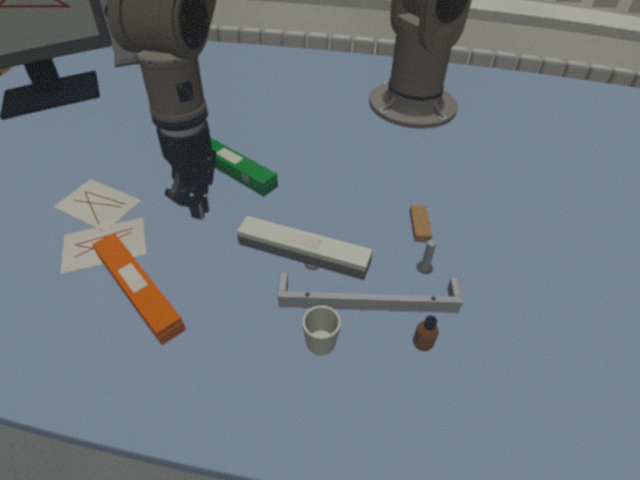

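Request:
{"method": "apply_moves", "body": {"dp": [[-0.255,-0.05,0],[0,0,0.24],[0,0,0.22]], "twist": [[0.0016,-0.017,0.028],[0,0,0],[0,0,0]], "jaw": [220,220,220]}}

```text
clock: 9.05
tcp_pos: [0.5457, -0.3501, 0.1905]
orientation: [3.125, -0.292, 0.016]
contact_force: [0.4, 0.6, 0.1]
grip_width: 0.0119
```

```bash
python3 -c "
from bench import r
from w import *
import numpy as np
go(r,[.545,-.341,.186],-9.75)
a=np.radians(-9.75);c=np.array([.5725,-.1783]);ax=np.array([-np.sin(a),np.cos(a)]);nx=np.array([np.cos(a),np.sin(a)])
t=r.get_obs()['tcp_pos'][:2]-c;print('along',t@ax*1000,'lat',t@nx*1000)"
```

```text
t 9.05 tcp [ 0.5457 -0.3501  0.1905] bay [-157.6 -279.5] xyaw -10.69 zax [ 0.0102 -0.0037 -0.9999] F [0.4 0.6 0.1] w 0.0119 q7 -0.1
delta world [-0.0007  0.0091 -0.0045] tool m [-0.0024 -0.0088  0.0045] units [-0.02  -0.074  0.037]
twist deg [ 0.11 -0.61 -0.94] units [ 0.0009 -0.0051 -0.0079]
along -173.88537716174775 lat 2.702210076192717
```

Request:
{"method": "apply_moves", "body": {"dp": [[-0.025,-0.083,0.03],[0,-0.083,0],[0,-0.083,0],[0,-0.06,0],[0,-0.042,0],[0,-0.042,0],[0,-0.042,0],[0,-0.042,0],[0,-0.042,0],[0,-0.042,0],[0,-0.042,0],[0,-0.042,0]], "twist": [[0,-0.005,-0.008],[0,0,0],[0,0,0],[0,0,0],[0,0,0],[0,0,0],[0,0,0],[0,0,0],[0,0,0],[0,0,0],[0,0,0],[0,0,0]], "jaw": [220,220,220,220,220,220,220,220,220,220,220,220]}}

```text
clock: 10.25
tcp_pos: [0.5586, -0.2698, 0.1883]
orientation: [3.123, -0.283, 0.001]
contact_force: [-0.3, -1.8, -1.1]
grip_width: 0.0117
```

```bash
python3 look.py g
```

```text
t 10.25 tcp [ 0.5586 -0.2698  0.1883] bay [-133.6 -201.7] xyaw -10.36 zax [ 0.     -0.0054 -1.    ] F [-0.3 -1.8 -1.1] w 0.0117 q7 -0.24
scene 2801 tray world [ 582.6 -140.1  240.8   45.8  -10.6] bay [-91.5 -76.8] relyaw -18.7
   mailer [465.1  27.8  86.1  30.3 -82.1]
side 2899 tray world [ 580.8 -140.2  242.4   46.2  -10.5] bay [-93.3 -76.6] relyaw -18.6
   mailer [462.8  27.6  84.9  33.  -82. ]
```

View pics/g_side.png

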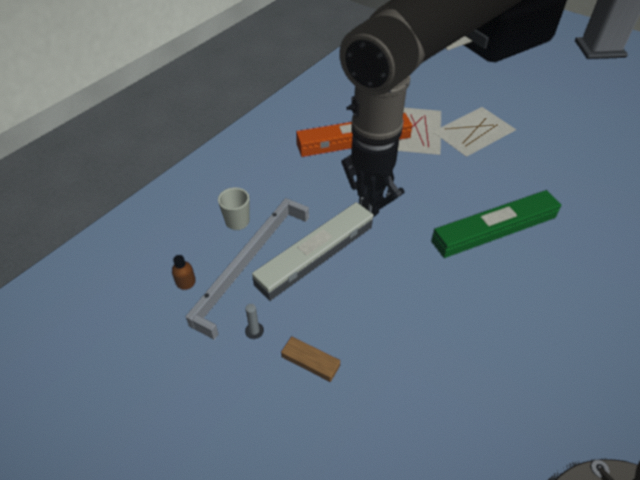

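Request:
{"method": "apply_moves", "body": {"dp": [[0,-0.042,0],[0,-0.042,0],[0,-0.042,0],[0,-0.042,0],[0,-0.042,0],[0,-0.042,0],[0,-0.042,0],[0,-0.042,0],[0,-0.042,0],[0,-0.042,0]], "twist": [[0,0,-0.003],[0,0,0],[0,0,0],[0,0,0],[0,0,0],[0,0,0],[0,0,0],[0,0,0],[0,0,0],[0,0,0]], "jaw": [220,220,220,220,220,220,220,220,220,220]}}

```text
clock: 11.35
tcp_pos: [0.5681, -0.2166, 0.1883]
orientation: [3.123, -0.273, 0.001]
contact_force: [-0.7, -2.5, -0.5]
grip_width: 0.0118
```

```bash
python3 look.py h1
```

```text
t 11.35 tcp [ 0.5681 -0.2166  0.1883] bay [-116.6 -150.4] xyaw -9.99 zax [ 2.0e-04 -6.3e-03 -1.0e+00] F [-0.7 -2.5 -0.5] w 0.0118 q7 -0.33
scene 2918 tray world [591.5 -87.5 240.2  46.  -10.1] bay [-75.3 -25.9] relyaw -18.2
   mailer [465.5  27.7  87.2  30.8 -82.5]
side 3128 tray world [589.6 -85.9 240.1  45.8  -9.8] bay [-77.  -24.1] relyaw -17.9
   mailer [462.9  27.3  85.   34.  -81.8]
```

Request:
{"method": "apply_moves", "body": {"dp": [[0,-0.042,0],[0,-0.042,0],[0,-0.042,0],[0,-0.042,0],[0,-0.042,0],[0,-0.01,0],[0,0.25,0],[0,0,0]], "twist": [[0,0,0],[0,0,0],[0,0,0],[0,0,0],[0,0,0],[0,0,0],[0,0,0],[0,0,0]], "jaw": [220,220,220,220,220,220,220,220]}}

```text
clock: 12.25
tcp_pos: [0.5686, -0.2156, 0.1885]
orientation: [3.127, -0.267, 0.002]
contact_force: [0.3, -0.9, -1.1]
grip_width: 0.0117
```

```bash
python3 look.py i
```

```text
t 12.25 tcp [ 0.5686 -0.2156  0.1885] bay [-116.1 -149.5] xyaw -9.75 zax [ 0.0012 -0.0037 -1.    ] F [ 0.3 -0.9 -1.1] w 0.0117 q7 -0.32
scene 2966 tray world [596.9 -58.  239.4  45.8 -10. ] bay [-65.8   2.5] relyaw -18.1
   mailer [464.1  27.5  87.2  30.3 -81.5]
side 3261 tray world [594.5 -59.  240.1  45.6 -10.1] bay [-68.3   1.8] relyaw -18.2
   mailer [463.   27.3  85.5  33.6 -81.2]
```

View pics/i_side.png

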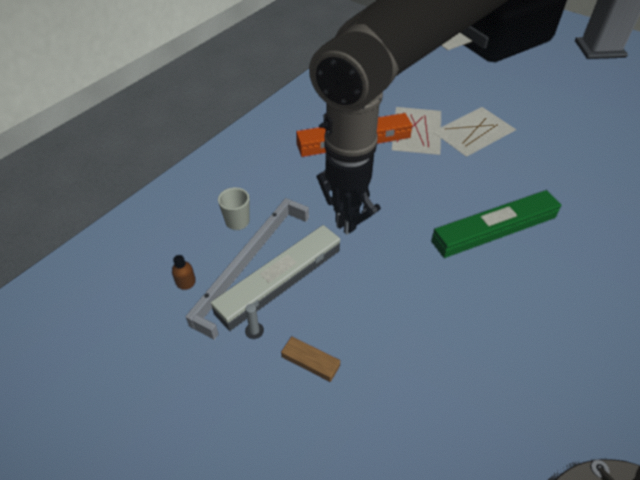

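Request:
{"method": "apply_moves", "body": {"dp": [[0,0,-0.25],[0,0,-0.25],[-0.14,-0.271,0],[-0.14,-0.271,0],[-0.14,-0.271,0],[-0.14,-0.271,0],[0,0,0],[0,0,0],[0,0,0],[0,0,0],[0,0,0],[0,0,0],[0,0,0],[0,0,0],[0,0,0]], "twist": [[0,0,0],[0,0,0],[0,0,0],[0,0,0],[0,0,0],[0,0,0],[0,0,0.0668],[0,0,0.0668],[0,0,0.0668],[0,0,0.0668],[0,0,0.0668],[0,0,0.0668],[0,0,0.0668],[0,0,0.0668],[0,0,0.0668]], "jaw": [220,220,220,220,220,220,0,0,0,0,0,0,0,0,0]}}

```text
clock: 13.85
tcp_pos: [0.522, -0.0447, 0.2522]
orientation: [-2.337, 2.071, 0.01]
contact_force: [-0.5, 0.2, -0.1]
grip_width: 0.0853
```

```bash
python3 -c "
from bench import r
from w import *
go(r,[.5245,-.0759,.176],-81.9)"
```

```text
t 13.85 tcp [ 0.522  -0.0447  0.2522] bay [-138.1   26.2] xyaw -83.09 zax [ 0.0073  0.0182 -0.9998] F [-0.5  0.2 -0.1] w 0.0853 q7 -1.65
delta world [ 0.0025 -0.0312 -0.0762] tool m [0.0325 0.002  0.0757] units [0.271 0.016 0.63 ]
twist deg [-0.55  0.98 -1.19] units [-0.0046  0.0082 -0.01  ]
```

Request:
{"method": "apply_moves", "body": {"dp": [[0.26,0.03,0],[0,0,0.22],[0,0,0.22],[0,0,0.17],[0,0,0]], "twist": [[-0.0046,0.0082,-0.01],[0,0,0],[0,0,0],[0,0,0],[0,0,0]], "jaw": [0,0,0,0,0]}}

```text
clock: 14.35
tcp_pos: [0.5234, -0.0693, 0.1778]
orientation: [-2.373, 2.049, -0.002]
contact_force: [-0.6, -0.1, -0.6]
grip_width: 0.0853
```

```bash
python3 -c "
from bench import r
from w import *
go(r,[.5245,-.0759,.176],-81.9)"
```

```text
t 14.35 tcp [ 0.5234 -0.0693  0.1778] bay [-140.1    1.7] xyaw -81.6 zax [ 0.005   0.0038 -1.    ] F [-0.6 -0.1 -0.6] w 0.0853 q7 -1.65
delta world [ 0.0011 -0.0066 -0.0018] tool m [ 0.0067 -0.0001  0.0018] units [ 0.056 -0.001  0.015]
twist deg [-0.32  0.17  0.3 ] units [-0.0026  0.0015  0.0025]
```

Request:
{"method": "apply_moves", "body": {"dp": [[0.056,-0.042,0.015],[0,-0.042,0],[0,-0.042,0],[0,-0.042,0],[0,-0.042,0],[0,-0.042,0],[0,-0.042,0],[0,-0.042,0],[0,-0.042,0]], "twist": [[-0.0026,0.0015,0.0025],[0,0,0],[0,0,0],[0,0,0],[0,0,0],[0,0,0],[0,0,0],[0,0,0],[0,0,0]], "jaw": [0,0,0,0,0,0,0,0,0]}}

```text
clock: 15.25
tcp_pos: [0.5728, -0.0689, 0.1791]
orientation: [2.371, -2.059, -0.0]
contact_force: [-3.5, -1.7, 1.2]
grip_width: 0.0852
```

```bash
python3 look.py j
```

```text
t 15.25 tcp [ 0.5728 -0.0689  0.1791] bay [-91.2  -4.9] xyaw -81.95 zax [-6.e-04 -6.e-04 -1.e+00] F [-3.5 -1.7  1.2] w 0.0852 q7 -1.65
scene 3133 tray world [612.7 -51.8 239.6  49.   -1.6] bay [-49.3   6.4] relyaw -9.7
   mailer [464.6  28.3  86.1  30.1 -82.4]
side 1581 tray world [ 6.145e+02 -6.600e+00  1.486e+02  4.490e+01 -2.000e-01] bay [-41.1  50.9] relyaw -8.3
   mailer [463.   27.3  85.2  33.2 -81.6]
```

View pics/j_scene.png

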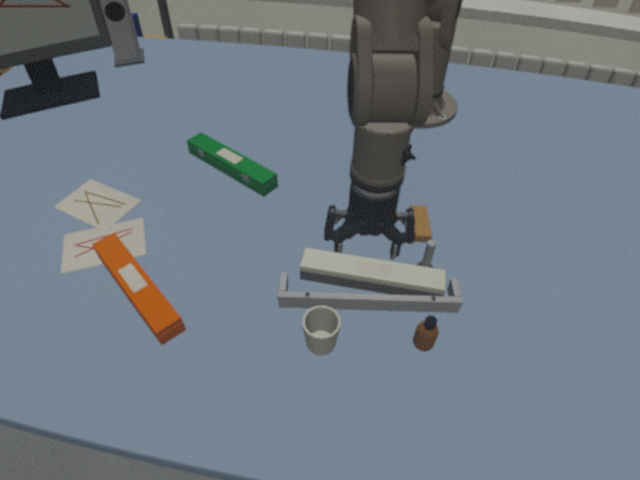

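Request:
{"method": "apply_moves", "body": {"dp": [[0.015,-0.042,0],[0.015,-0.042,0],[0.015,-0.042,0],[0.015,-0.042,0]], "twist": [[0,0,0],[0,0,0],[0,0,0],[0,0,0]], "jaw": [0,0,0,0]}}

```text
clock: 15.75
tcp_pos: [0.5948, -0.0722, 0.1792]
orientation: [2.373, -2.058, -0.002]
contact_force: [-2.8, -0.5, 1.9]
grip_width: 0.0851
```

```bash
python3 look.py k; python3 - <<'E'
import cv2
a=cv2.imread("pics/k_scene.png")[200:330,260:480];cv2.imwrite("pics/kz.png",cv2.resize(a,(770,455),interpolation=cv2.INTER_CUBIC))
E
```

```text
t 15.75 tcp [ 0.5948 -0.0722  0.1792] bay [-69.9 -11.2] xyaw -81.87 zax [-1.4e-03  6.0e-04 -1.0e+00] F [-2.8 -0.5  1.9] w 0.0851 q7 -1.63
scene 3235 tray world [627.  -52.4 239.3  47.4   6.2] bay [-35.2   3.8] relyaw -1.9
   mailer [464.7  27.9  86.5  30.8 -82.2]
side 1337 tray world [618.4  13.  106.3  45.8   6.3] bay [-34.5  69.8] relyaw -1.8
   mailer [462.9  27.7  85.   33.8 -81.2]
```

View pics/kz.png

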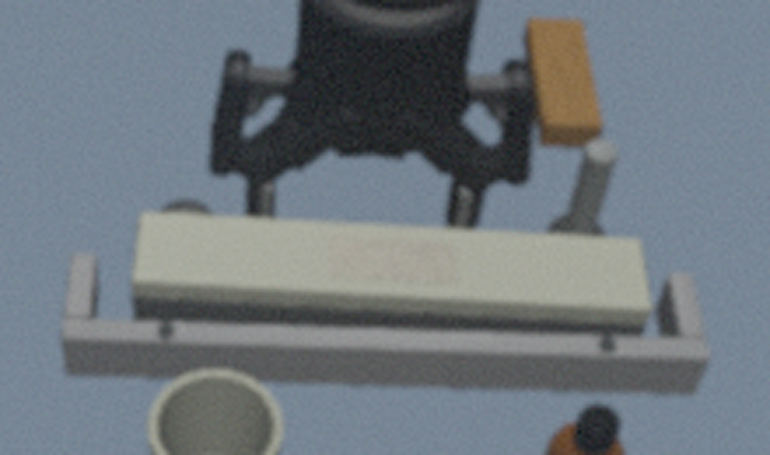

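Request:
{"method": "apply_moves", "body": {"dp": [[0,-0.035,0],[0,-0.03,0],[0,-0.025,0]], "twist": [[0,0,0],[0,0,0],[0,0,0]], "jaw": [0,0,0]}}

```text
clock: 16.15
tcp_pos: [0.6056, -0.0714, 0.1791]
orientation: [2.371, -2.057, -0.003]
contact_force: [-4.8, -0.9, 4.9]
grip_width: 0.0854
```

```bash
python3 look.py l
```

```text
t 16.15 tcp [ 0.6056 -0.0714  0.1791] bay [-59. -12.] xyaw -81.88 zax [-3.2e-03 -6.0e-04 -1.0e+00] F [-4.8 -0.9  4.9] w 0.0854 q7 -1.63
scene 3332 tray world [641.4 -51.2 239.7  59.9   6.3] bay [-20.8   3. ] relyaw -1.8
   mailer [464.5  27.7  86.1  30.6 -81.9]
side 1342 tray world [630.3  26.5 125.8  58.8   6.5] bay [-20.8  81.4] relyaw -1.6
   mailer [463.   27.6  85.5  33.3 -82.1]
```

Request:
{"method": "apply_moves", "body": {"dp": [[0,-0.02,0],[0,-0.015,0]], "twist": [[0,0,0],[0,0,0]], "jaw": [0,0]}}

```text
clock: 16.45
tcp_pos: [0.6096, -0.0708, 0.1789]
orientation: [2.371, -2.056, -0.004]
contact_force: [-5.3, -0.7, 4.6]
grip_width: 0.0855
```

```bash
python3 - <<'E'
from bench import r
from w import *
st(r)
for n,(x0,x1,y0,y1) in dict(scene=(260,480,200,330),side=(180,340,190,340)).items():
    f=r.grab_frame(n);c=f["color"][y0:y1,x0:x1,::-1]
    s=4.8 if n=="side" else 3.6
    cv2.imwrite(f"pics/m_{n}.png",cv2.resize(c,None,fx=s if s*(y1-y0)<600 else 4,fy=s if s*(y1-y0)<600 else 4,interpolation=cv2.INTER_CUBIC))
E
```

```text
t 16.45 tcp [ 0.6096 -0.0708  0.1789] bay [-55.1 -12. ] xyaw -81.86 zax [-4.2e-03 -9.0e-04 -1.0e+00] F [-5.3 -0.7  4.6] w 0.0855 q7 -1.63
```

View pics/m_scene.png

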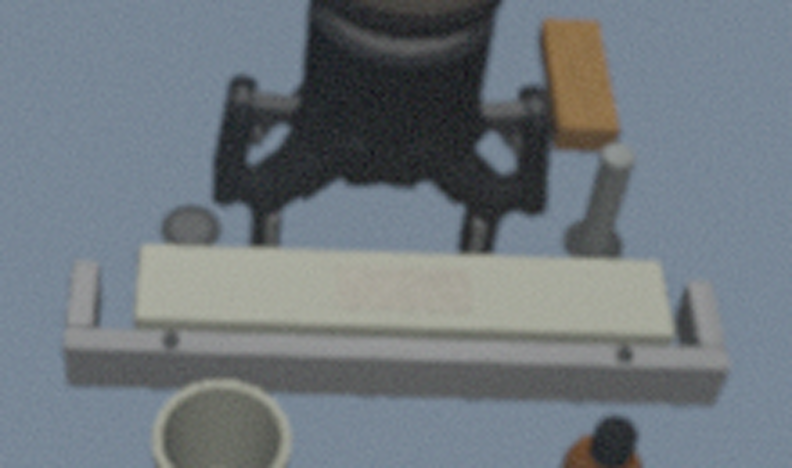

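View pics/m_side.png

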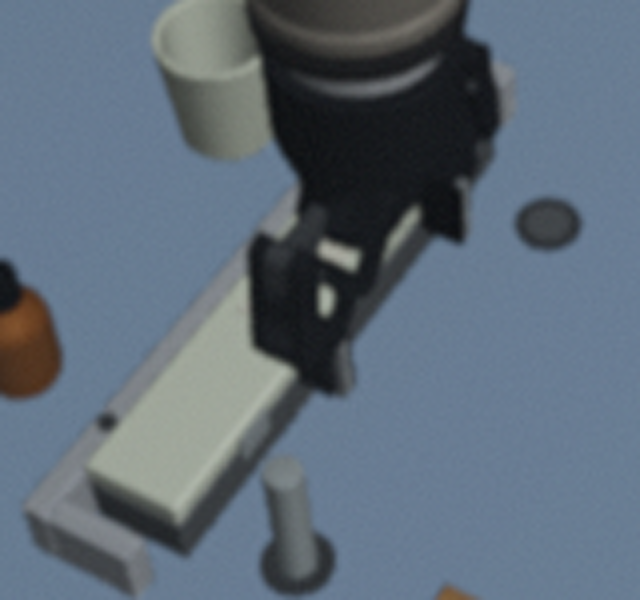

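Request:
{"method": "apply_moves", "body": {"dp": [[0,-0.015,0],[0,-0.015,0]], "twist": [[0,0,0],[0,0,0]], "jaw": [0,0]}}

```text
clock: 16.75
tcp_pos: [0.611, -0.0706, 0.1785]
orientation: [2.367, -2.053, -0.011]
contact_force: [-10.0, -0.6, 7.1]
grip_width: 0.0852
```

Request:
{"method": "apply_moves", "body": {"dp": [[0,-0.015,0]], "twist": [[0,0,0]], "jaw": [0]}}

```text
clock: 16.85
tcp_pos: [0.6116, -0.0705, 0.1783]
orientation: [2.364, -2.052, -0.014]
contact_force: [-9.1, -1.1, 6.5]
grip_width: 0.0854
```

Request:
{"method": "apply_moves", "body": {"dp": [[0,-0.025,0],[0,-0.025,0]], "twist": [[0.005,0,0],[0.005,0,0]], "jaw": [0,0]}}

```text
clock: 17.05
tcp_pos: [0.6113, -0.0706, 0.1768]
orientation: [2.365, -2.053, -0.012]
contact_force: [-15.5, -1.4, 12.7]
grip_width: 0.0854
```

```bash
python3 - <<'E'
from bench import r
from w import *
st(r)
for n,(x0,x1,y0,y1) in dict(scene=(260,480,220,330),side=(180,340,190,340)).items():
    f=r.grab_frame(n);c=f["color"][y0:y1,x0:x1,::-1]
    pickle.dump(f,open(f"n_{n}.pkl","wb"))
    s=3.6;cv2.imwrite(f"pics/n_{n}.png",cv2.resize(c,None,fx=s,fy=s,interpolation=cv2.INTER_CUBIC))
E
```

```text
t 17.05 tcp [ 0.6113 -0.0706  0.1768] bay [-53.3 -12. ] xyaw -81.93 zax [-0.0125 -0.0023 -0.9999] F [-15.5  -1.4  12.7] w 0.0854 q7 -1.63
```

View pics/n_scene.png

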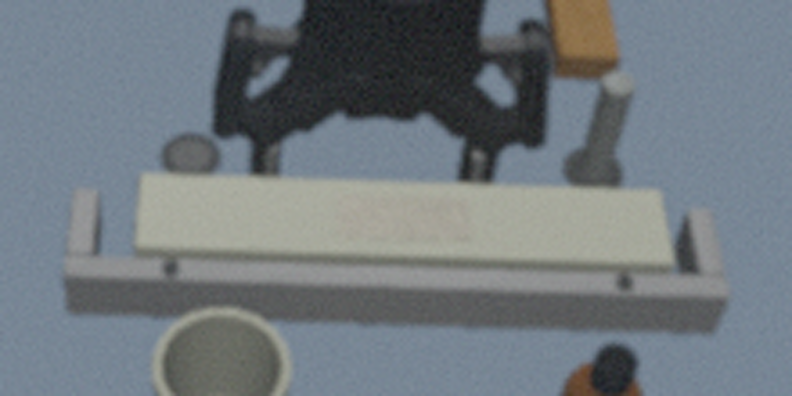

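Request:
{"method": "apply_moves", "body": {"dp": [[0,0.06,0],[0,0.2,0],[0,0.2,0],[0,0,-0.3],[0,0,-0.4],[0,0.2,-0.4],[0.3,0.2,0],[0.4,0,0],[0.4,0,0],[0.4,0,0],[0.4,0,0]], "twist": [[0,0,0],[0,0,0],[0,0,0],[0,0,0],[0,0,0],[0,0,0],[0,0,0],[0,0,0],[0,0,0],[0,0,0],[0,0,0]], "jaw": [0,0,0,0,0,0,0,0,0,0,0]}}

```text
clock: 18.25
tcp_pos: [0.5514, -0.3076, 0.3175]
orientation: [-2.381, 2.027, -0.028]
contact_force: [0.4, 0.3, 0.3]
grip_width: 0.0855
```

```bash
cat > gap.py <<'E'
from bench import r
from w import *
from fit import *
st(r)
for n in("scene","side"):
    f=r.grab_frame(n);pickle.dump(f,open(f"last_{n}.pkl","wb"));u,v,X=cloud(f)
    b=(X[:,2]<.012)&(X[:,0]>.5)&(X[:,0]<.8)&(abs(X[:,1])<.25);X[:,2]-=np.median(X[b,2])
    B=np.array([w2b(p) for p in X[(X[:,2]>.022)&(X[:,0]>.55)&(X[:,0]<.75)&(abs(X[:,1])<.25)]]);Z=X[(X[:,2]>.022)&(X[:,0]>.55)&(X[:,0]<.75)&(abs(X[:,1])<.25)][:,2]
    hi=(Z>.0335)&(Z<.042)&(B[:,0]<12)&(B[:,0]>-56)
    for y in(-105,-60,0,60,110):
        k=hi&(abs(B[:,1]-y)<8); fo=(Z>.024)&(Z<.033)&(abs(B[:,1]-y)<8)&(B[:,0]>-6)&(B[:,0]<18)
        print(n,y,"tray x",np.percentile(B[k,0],[2,98]).round(1),"fence",np.percentile(B[fo,0],[3,98]).round(1))
    print("y ext",np.percentile(B[hi&(abs(B[:,0]+22)<15),1],[.5,99.5]).round(1))
    for nm,lo,hi_,rg in(("mailer",.012,.024,(.4,.53,0,.1)),):
        print(nm,rect(biggest(clus(X,lo,hi_,rg))))
    for nm,rg in dict(drop=(.68,.76,0,.08),jar=(.7,.8,-.17,-.05)).items():
        Q=clus(X,.05,.08,rg);print(nm,(Q.mean(0)*1000).round(1))
    c=f["color"];c=c[200:340,250:490] if n=="scene" else c[170:350,170:350]
    cv2.imwrite(f"pics/last_{n}.png",cv2.resize(c[:,:,::-1],None,fx=3.3,fy=3.3,interpolation=cv2.INTER_CUBIC))
E
python3 gap.py
```

```text
t 18.25 tcp [ 0.5514 -0.3076  0.3175] bay [-146.  -238.2] xyaw -80.8 zax [ 2.310e-02 -9.000e-04 -9.997e-01] F [0.4 0.3 0.3] w 0.0855 q7 -1.13
scene -105 tray x [-42.5  -0.8] fence [-1.4 12.7]
scene -60 tray x [-42.1  -0.7] fence [-0.9 12.9]
scene 0 tray x [-43.2  -0.4] fence [-0.8 12.8]
scene 60 tray x [-40.9  -0. ] fence [-1.  12.7]
scene 110 tray x [-40.8   0.3] fence [-0.7 13.3]
y ext [-115.   121.4]
mailer [464.6  27.9  86.9  30.6 -82. ]
drop [722.1  37.9  61.8]
jar [ 746.3 -115.9   57.3]
side -105 tray x [-45.   -2.6] fence [1.5 9.7]
side -60 tray x [-44.4  -3.5] fence [ 1.1 11. ]
side 0 tray x [-43.7  -2.6] fence [-2.5 10.4]
side 60 tray x [-44.9  -3. ] fence [ 1.8 10.3]
side 110 tray x [-44.5  -3.1] fence [ 1. 10.]
y ext [-114.9  121.6]
mailer [462.6  27.   84.8  33.4 -81.8]
drop [715.1  39.4  61.1]
jar [ 744.7 -116.1   56.6]
```

View pics/last_side.png

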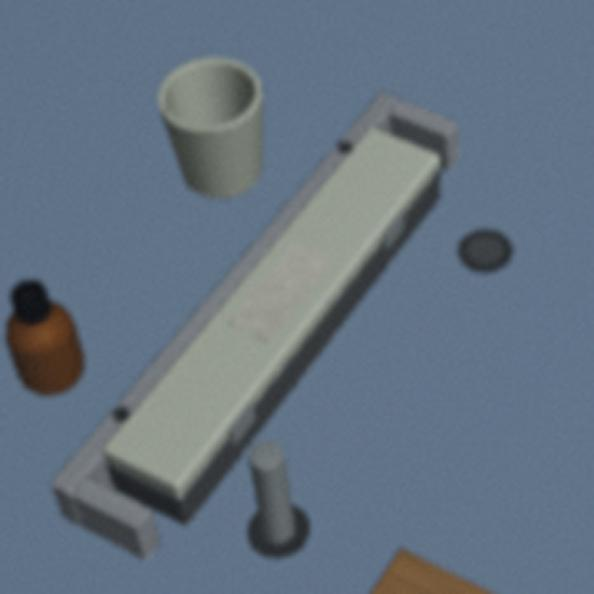

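View pics/last_scene.png

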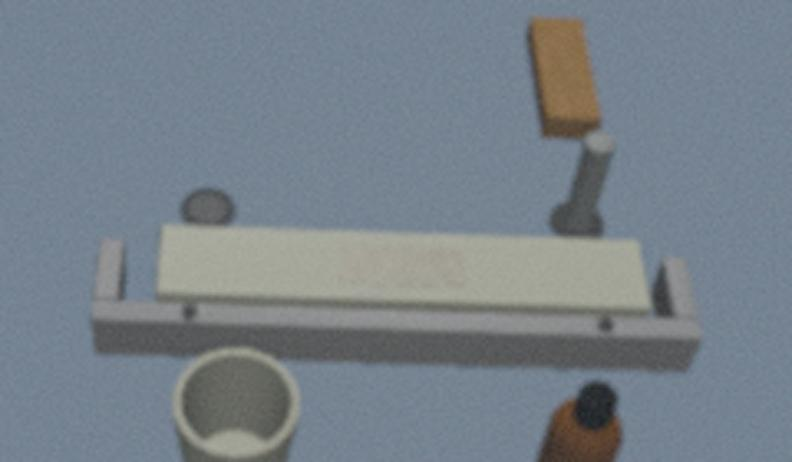

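The tray is home to within about 1 mm. The scene view hints at a slight gap at the −y end, so I'll give that end one gentle seating push and use the force as a check.

```bash
python3 -c "
from bench import r
from w import *
p=b2w(-85,-90);go(r,[p[0],p[1],.3],-81.9)"
```

```text
t 18.35 tcp [ 0.55   -0.3144  0.3171] bay [-148.4 -244.7] xyaw -81.43 zax [ 0.0228 -0.0057 -0.9997] F [-0.6  0.3 -0.4] w 0.0851 q7 -1.13
delta world [ 0.0409  0.1621 -0.0171] tool m [-0.1543 -0.0643  0.0171] units [-1.286 -0.535  0.142]
twist deg [-1.25 -0.51  0.47] units [-0.0104 -0.0043  0.0039]
```

Request:
{"method": "apply_moves", "body": {"dp": [[-0.32,-0.13,0],[-0.32,-0.13,0],[-0.32,-0.13,0],[-0.3,-0.1,0],[0,0,0.1]], "twist": [[-0.0104,-0.0043,0.0039],[0,0,0],[0,0,0],[0,0,0],[0,0,0]], "jaw": [255,255,255,255,255]}}

```text
clock: 18.85
tcp_pos: [0.592, -0.156, 0.3072]
orientation: [-2.354, 2.066, -0.023]
contact_force: [0.5, -0.1, 0.3]
grip_width: 0.0124
```

```bash
python3 -c "
from bench import r
from w import *
p=b2w(-85,-90);go(r,[p[0],p[1],.19],-81.9)"
```

```text
t 18.85 tcp [ 0.592  -0.156   0.3072] bay [-84.5 -93.9] xyaw -82.54 zax [ 0.0169 -0.003  -0.9999] F [ 0.5 -0.1  0.3] w 0.0124 q7 -1.43
delta world [-0.001   0.0037 -0.1172] tool m [-0.0045  0.0025  0.1171] units [-0.037  0.021  0.976]
twist deg [-0.93 -0.3  -0.64] units [-0.0078 -0.0025 -0.0054]
```

Request:
{"method": "apply_moves", "body": {"dp": [[-0.03,0.02,0.2],[0,0,0.3],[0,0,0.25],[0,0,0.18],[0,-0.06,0],[0,-0.05,0],[0,-0.03,0]], "twist": [[-0.008,-0.0025,-0.005],[0,0,0],[0,0,0],[0,0,0],[0,0,0],[0,0,0],[0,0,0]], "jaw": [255,255,255,255,255,255,255]}}

```text
clock: 19.55
tcp_pos: [0.6123, -0.1474, 0.1946]
orientation: [-2.369, 2.047, -0.02]
contact_force: [0.5, -0.5, -0.0]
grip_width: 0.0001
```

```bash
python3 -c "
from bench import r
from w import *
st(r)"
```

```text
t 19.55 tcp [ 0.6123 -0.1474  0.1946] bay [-63.2 -88.2] xyaw -81.64 zax [ 1.640e-02 -2.000e-04 -9.999e-01] F [ 0.5 -0.5 -0. ] w 0.0001 q7 -1.48
```

Request:
{"method": "apply_moves", "body": {"dp": [[0,-0.018,0],[0,-0.018,0],[0,-0.015,0]], "twist": [[0,0,0],[0,0,0],[0,0,0]], "jaw": [255,255,255]}}

```text
clock: 19.85
tcp_pos: [0.6181, -0.1469, 0.1966]
orientation: [-2.371, 2.049, -0.017]
contact_force: [-5.9, 0.1, -0.9]
grip_width: 0.0001
```

Request:
{"method": "apply_moves", "body": {"dp": [[0,-0.015,0],[0,-0.015,0]], "twist": [[0,0,0],[0,0,0]], "jaw": [255,255]}}

```text
clock: 20.05
tcp_pos: [0.6192, -0.1468, 0.1967]
orientation: [-2.374, 2.054, -0.01]
contact_force: [-4.6, 0.4, 1.8]
grip_width: -0.0001
```

Request:
{"method": "apply_moves", "body": {"dp": [[0,-0.025,0],[0,-0.025,0]], "twist": [[0,0,0],[0,0,0]], "jaw": [255,255]}}

```text
clock: 20.25
tcp_pos: [0.6213, -0.1466, 0.1968]
orientation: [2.37, -2.054, -0.004]
contact_force: [-9.5, 1.0, 5.4]
grip_width: 0.0
```

Request:
{"method": "apply_moves", "body": {"dp": [[0,-0.035,0]], "twist": [[0,0,0]], "jaw": [255]}}

```text
clock: 20.35
tcp_pos: [0.6227, -0.1465, 0.1968]
orientation: [2.365, -2.051, -0.013]
contact_force: [-15.0, 0.0, 10.5]
grip_width: -0.0002
```

Request:
{"method": "apply_moves", "body": {"dp": [[0,0.06,0],[0,0.2,0],[0,0.2,0],[0,0,-0.3],[0,0,-0.4],[0,0.1,-0.4],[0.3,0.2,0],[0.4,0,0],[0.4,0,0]], "twist": [[0,0,0],[0,0,0],[0,0,0],[0,0,0],[0,0,0],[0,0,0],[0,0,0],[0,0,0],[0,0,0]], "jaw": [255,255,255,255,255,255,255,255,255]}}

```text
clock: 21.25
tcp_pos: [0.5524, -0.2854, 0.3433]
orientation: [2.387, -2.04, 0.01]
contact_force: [2.3, -0.5, 0.4]
grip_width: 0.0003
```

```bash
python3 gap.py
```

```text
t 21.25 tcp [ 0.5524 -0.2854  0.3433] bay [-141.9 -216.4] xyaw -81.04 zax [ 0.0042 -0.0052 -1.    ] F [ 2.3 -0.5  0.4] w 0.0003 q7 -1.16
scene -105 tray x [-42.2  -0.3] fence [-1.6 12.7]
scene -60 tray x [-42.6  -0.2] fence [-1.1 12.3]
scene 0 tray x [-42.9   0.2] fence [-0.9 13.2]
scene 60 tray x [-41.6  -0.2] fence [-0.8 13.1]
scene 110 tray x [-41.3   0.8] fence [-0.6 13.3]
y ext [-114.9  120.8]
mailer [465.   27.8  86.1  30.9 -82.2]
drop [722.   38.   61.8]
jar [ 746.3 -115.9   57.2]
side -105 tray x [-44.3  -2.9] fence [ 0.9 10.6]
side -60 tray x [-44.6  -3.1] fence [ 1.7 10.3]
side 0 tray x [-44.2  -3.2] fence [ 1.6 10.9]
side 60 tray x [-44.6  -3.4] fence [ 0.8 10.1]
side 110 tray x [-44.7  -3.3] fence [-0.5 10.9]
y ext [-114.6  121.6]
mailer [462.9  27.2  85.4  33.6 -81.2]
drop [715.1  39.4  61.1]
jar [ 744.7 -116.1   56.7]
```

View pics/last_scene.png

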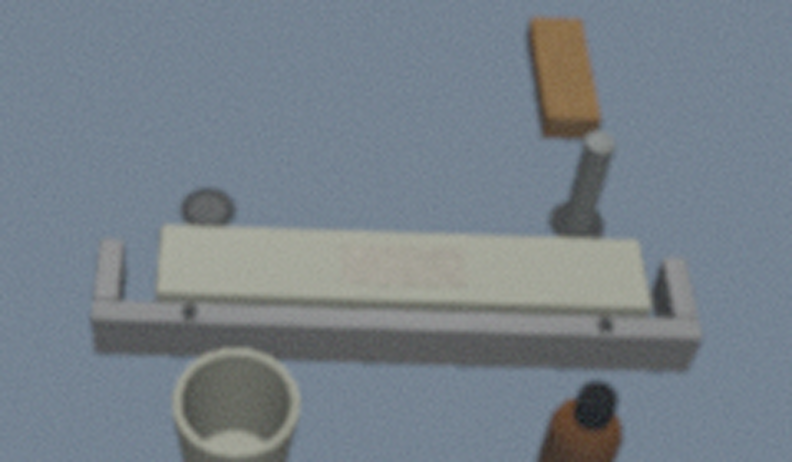

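The tray's far edge now lies along the fence over its whole length (zoomed scene picture, about (158,300) to (650,308)). The post, carton, jar and bottle haven't moved, so I'm handing in.

```bash
python3 -c "
from bench import r
print(r.hand_in())"
```

```text
the job is handed in; nothing more can be done
None
```

The tray is home: its whole length sits against the back fence, and I handed the job in at about 21 s of the 64 s allowed.

**What I did:**
1. I pushed the near side to angle the tray to about 18° from the bay.
2. I pushed its trailing end to slide the leading end in behind the post. By the camera measurements it kept about 12–18 mm from the post.
3. I swung the other end round with the open fingers and pushed it square to the fence.
4. I gave the −y end one gentle closed-finger push to be sure it was seated. The force reached about 15 N and the tray did not move further.

The tray was only pushed, never pinched or lifted.

**Last checks:**
- **Seating:** at five places along the tray, the back edge measures within about 1 mm of parallel to the fence. There is about 14 mm and 20 mm of clearance to the two cheeks.
- **Camera disagreement:** the scene view puts the back edge at the fence face and the side view puts it about 3 mm short of it. The two views differ by about as much on fixed things like the fence and post, so I took this as camera error. The measurements alone cannot rule out a small gap.
- **Other objects:** the bottle, jar and carton measure within about 1 mm of where they started.
- **Arm:** it is clear of everything.

**Differed from the text:** in the first side push, the tray turned about a point roughly 60 mm beyond its middle, not 150 mm. I placed the later pushes to suit.

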